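# Ultrasonic wall check in the pocket of a cast housing

### The arm

A 6-joint arm with a two-finger parallel gripper is mounted at the origin on a cart in front of the work surface, level with it; the furniture and walls round the work are solid. World frame = base frame: x ahead of the robot, y to its left, z up, the work surface at z = 0. Lengths are in m, angles in rad, forces in N, time in s.
With the tool pointing down it reaches from about 0.25 to 0.725 m from the base axis. Payload 4 kg.
Tool frame: the origin (TCP) lies midway between the tips of the shut fingers; the grasp point (between the pads) lies 19 mm behind it (bot.grasp_offset is the distance from the TCP to the grasp point, in m); z points along the fingers, y is the direction in which the jaws open and shut (so a half turn about z gives the same grasp; the last joint's range is limited). The gripper opens to 85 mm and grips with 20 to 120 N. Pads are 22 mm wide; open, the fingers measure 114 mm over their backs; the gripper's body (76 mm by 85 mm) begins 54 mm behind the grasp point. The pads swing forward as they close: fully open they stand 13 mm farther back than shut.
Start: joints at [1.193, 0.241, 0.005, 1.335, 0, 1.571], TCP at [0.184, 0.465, 0.231] pointing down, gripper open.
Joint ranges: [-2.72, 2.72], [-1.05, 1.87], [-1.09, 1.28], [-1.99, 2.15], [-1.42, 1.44], [-3.14, 3.14]. Speed limits (rad/s): [2.79, 2.79, 3.14, 3.14, 3.14, 3.14].

### API

Orientations are given as a unit quaternion [x, y, z, w].
In Python, from workcell import sensors, optics, bot gives the robot as it stands.
- The arm moves only by the tool apply_moves, never from a script. Its argument "plan" is one flat list of numbers, 6 for each row, row after row: the shift along the tool's x, y, z in m, then the turn, a rotation vector about the tool's x, y, z in rad. In form: [tx, ty, tz, ax, ay, az, tx, ty, tz, ax, ay, az, ...]. A call has 1 to 12 rows; each row is the pose to reach, as a shift and turn from the pose commanded when the call began, along the tool's axes at that moment; what a row does not reach only later rows make up. A row lasts 1/12 s, in which the tool goes at most 41.7 mm and 7.16 degrees, less where a joint would pass 70% of its speed; a pose out of reach is approached as far as the arm can. A call with a gripper value outside its range is refused whole. "grip" is the finger opening in m, from 0 to 0.0854, set as the call begins (left out, the last holds). The fingers move at their own pace and stop on an object; the grip force is fixed at half the most. Time passes only in rows, so rows that repeat a pose let the fingers close. It gives the time, the measured TCP pose, the force and the opening at its end, in the units of the state.
- sensors.get_obs(): the state, without advancing time (a new reading comes with each control period).
- optics.camera(name): name is "side" or "top" or "wrist"; returns a dict with "pixels" (420x560x3 uint8, red, green, blue), "fx", "fy", "cx", "cy" (pixels), "pose" (4x4, takes a point from camera to world coordinates); the wrist camera has in their place "tool_from_camera" (4x4, takes a point from camera to tool coordinates, whose origin is the TCP and whose axes are the flange's). Camera axes: x right, y up, looking along -z (the intrinsics and any distortion apply to the point x, -y, -z); pixel columns grow to the right and rows downward; lengths in m; the calibration is good to about 2 mm. A picture is of the moment at which its call begins: read the wrist's pose just before it. There is no depth.
- bot.job_done(): hands the job in, once; it reports no verdict.
The state is a dict: "clock": time; "joint_pos": joint angles; "joint_vel": joint speeds; "tau": joint torques, N m; "eef_pos": TCP position; "tool_rot": TCP orientation; "ft_force": force on the tool from outside, world axes, zero at the start; "ft_torque": the same for the moment, N m; "grip_width": finger opening in m.
Only numpy, scipy, OpenCV 4.12 (cv2) and the standard library are available. Lean on these libraries where they do the work, as an engineer would, in place of code of your own. Each camera call takes 0.05 s, during which the arm holds its last target.

### The job

Check the wall of the cast housing with the pen-shaped thickness gauge: lift the gauge out of its stand, wet its sprung foot by pressing it onto the dish of the couplant dispenser until the dish is right down, and let the dish spring back up. Then set the foot on the floor of the open round pocket in the housing's sloping face, with the gauge square to that face and pushed on lightly so that its foot is about half way in. Finish while still holding it like that; do not knock or shift the housing or the loose things lying about.

Things in the scene. Friction and masses are not known exactly. Their poses are not given: they have to be found in the camera images.
- gauge_grip (a point): Centre of the grip of the thickness gauge (grey pen-shaped, 120 mm tall, loose, 0.15 kg, upright in its stand), on its axis, 88 mm above the foot's face with the foot out. The grip is a grey box 34 mm (x) by 28 mm (y, between flats) by 60 mm tall, 58 to 118 mm above the foot's face. z runs along the gauge from foot to top; the small display faces its -x.
- gauge: The same gauge, axes as above; origin on its axis at the foot's face when the foot is fully out. From the foot up: sprung foot 12 mm across, barrel 24 mm across, black collar 36 mm across (53 to 58 mm up; it rests on the stand's top), grip. To take it out, lift it straight up by at least 65 mm.
- foot (a joint): How far the sprung foot is pushed into the gauge: 0 fully out, 0.010 m fully in; 14 mm stand out of the nose at 0. The spring pushes with 3 N at 0, 5 N half way and 7 N at 10 mm.
- foot_face (a point): Centre of the foot's flat end face (12 mm across); it moves with the foot. z along the gauge, towards its top.
- stand: Black block 60 by 60 mm, 58 mm tall, on a 96 by 88 mm steel foot plate fixed to the bench, with an upright bore 28 mm wide in which the gauge hangs by its collar, the foot clear of the bench. Origin: centre of its underside.
- dispenser: Couplant dispenser: round white bottle 72 mm across in a bracket fixed to the bench, with a steel dish on top, 78 mm tall in all. Origin: centre of its underside. Above the bench, the gantry has a crossbeam along y at x = 0.58 whose lower edge is 0.55 m above the bench.
- dish_floor (a point): Centre of the dish's floor, about 75 mm above the bench while the dish is up (it moves with the dish). The dish is 48 mm wide at its rim, its flat floor 30 mm, with a 2.5 mm high rim.
- dish (a joint): How far the dish is pressed down: 0 up, 0.010 m right down. It is sprung: about 1 N at the start, 4 N right down (less than the gauge's foot needs to go half way in), and comes back up by itself.
- housing: Grey cast housing with bright machined bosses, loose, 2.7 kg: flange 150 by 124 mm (x, y) with four bolt lugs and a block whose top slopes at 16 degrees, low (38 mm) on its -x side, high (69 mm) on its +x side. On the slope: an open round pocket and, beside it (towards +y, higher up), a port closed by a dark hexagonal plug. Origin: centre of its underside.
- pocket_floor (a point): Centre of the floor of the open round pocket on the slope, about 52 mm above the bench. z points squarely out of the floor (16 degrees from vertical, leaning to the housing's -x side). The pocket is 24 mm wide, 3 mm deep, in a boss 39 mm across.
- marker: A bystander: black marker pen, loose. Origin at the centre of its underside.
- pliers: A bystander: pliers, loose. Origin at the centre of its underside.
- tape_roll: A bystander: roll of pale tape, loose. Origin at the centre of its underside.
- lens_case: A bystander: small round white case, loose. Origin at the centre of its underside.
There are look-alikes about, which are no part of the job. Of the things that look like the gauge, the smaller one is meant. What is shaped like the dispenser but purple is not meant.

How it is judged:
On the way, in this order (a step that is already met when the one before it is completed fails the run):
1. the gauge is out of its stand, in the gripper (contact force between gauge and the fingers above 1 N and height (world z) of gauge above 0.065 m), for 0.1 s.
2. the gauge's foot presses the dispenser's dish right down (value of joint dish above 0.0085 m and horizontal distance between foot_face and dish_floor below 0.017 m and contact force between gauge and dispenser above 2 N), for 0.1 s.
3. the dish is let back up, the gauge off it (value of joint dish below 0.002 m and contact force between gauge and dispenser below 0.05 N), for 0.1 s.
At the end, for the whole second after the job is handed in: Gripper holds the gauge at rest, foot face within 6 mm of the pocket floor's centre, axis within 0.14 rad (8 deg) of square to it, foot 2 to 8 mm in (of 10), 2 to 10 N on the housing; dish back up, gauge clear of the stand, housing flat and within 15 mm of its start (distance between foot_face and pocket_floor below 0.006 m and angle between the z axis of gauge and the z axis of pocket_floor, either way round below 0.14 rad and value of joint foot between 0.002 and 0.008 m and contact force between gauge and housing between 2 and 10 N and contact force between gauge and the fingers above 1 N and contact force between gauge and stand below 0.05 N and linear speed of gauge below 0.02 m/s and value of joint dish below 0.002 m and angle between housing's own z axis and vertical below 0.05 rad and distance of housing from where it was at the start of the episode below 0.015 m); the arm keeps its last pose, push and grip.
It fails at once if the gauge is pressed hard on the housing (over 20 N) (contact force between gauge and housing above 20 N).
It fails at once if the housing is shifted by more than 15 mm (distance of housing from where it was at the start of the episode above 0.015 m).
It fails at once if a loose bystander is shifted by more than 20 mm (distance of any of marker, pliers, tape_roll, lens_case from where it was at the start of the episode above 0.02 m).
It also fails if it takes over 51 s, if anything falls off the work surface, if the arm or the gripper's body presses on something with over 40 N, if the wrist force passes 120 N, or if a joint passes its speed limit or range.

## Working session

There is one attempt and no reset: what is moved stays moved. The work goes in short steps, Python scripts to look and compute and a tool call to move; the robot and the scene stay as the last step left them, time stands still between calls to the robot, and variables do not carry over. Pictures are saved under pics/ and viewed, and the job is handed in when it is done.

Besides the shell and the picture viewer there is one more tool, called after "Call:" as a command line: name --argument value ..., lists and objects as JSON in quotes. apply_moves: Moves the arm, as the interface text tells. Its arguments: {"type":"object","properties":{"plan":{"type":"array","items":{"type":"number"}},"grip":{"type":"number"}},"required":["plan"]}

```bash
ls -la; mkdir -p pics
python3 - <<'E'
from workcell import sensors, optics, bot
import cv2, numpy as np
o=sensors.get_obs(); print(o); print(bot.grasp_offset)
for n in ["side","top","wrist"]:
    c=optics.camera(n); cv2.imwrite(f"pics/{n}0.png",c["pixels"][:,:,::-1])
    print(n,{k:(v if not hasattr(v,'shape') else v.tolist()) for k,v in c.items() if k!="pixels"})
E
```

```text
total 12
drwxr-xr-x  3 agent agent 4096 Dec  6 16:56 .
drwxr-xr-x 23 root  root  4096 Dec  6 16:56 ..
drwxr-xr-x  2 agent agent 4096 Dec  6 16:56 pics
{'clock': 0.0, 'joint_pos': array([ 1.19300686e+00,  2.41396518e-01,  3.71410804e-03,  1.33516910e+00,
       -2.76544119e-05,  1.57079031e+00]), 'joint_vel': array([ 0.00045509, -0.00092468,  0.00014492, -0.00020948, -0.00162283,
        0.00010725]), 'tau': array([-2.07810353e-04, -3.72319221e+01,  2.52407598e+01,  1.69359462e-02,
        1.10232838e-04, -4.34739519e-06]), 'eef_pos': array([0.18421073, 0.4641574 , 0.23041729]), 'tool_rot': array([ 1.87770337e-01,  9.82212423e-01, -1.01190847e-03, -1.79376068e-04]), 'ft_force': array([-0.15004621,  0.66442625, -0.37600028]), 'ft_torque': array([ 0.01406485, -0.02070929, -0.03983693]), 'grip_width': 0.08567124695553624}
0.0187
side {'fx': 390.5976640330091, 'fy': 390.5976640330091, 'cx': 278.99585614684656, 'cy': 210.65812128192835, 'pose': [[0.9996620280635861, 0.019418325338630756, -0.017284625794077683, 0.5307522933966092], [-0.025638344826666184, 0.6263880038144235, -0.779089689286
[... 258 characters left out ...]
771412622500376, 0.9926803957825956, -0.11973677118078806, 0.4061079273286998], [-0.9994084708224893, -0.01931078263408444, -0.028457022372570532, -0.0944330673254815], [-0.030560938993176762, 0.11921713594516815, 0.9923977546855327, 1.2705687794812441], [0.0, 0.0, 0.0, 1.0]]}
wrist {'fx': 340.93782145420266, 'fy': 340.93782145420266, 'cx': 276.77478159589975, 'cy': 215.21512695941976, 'tool_from_camera': [[0.0006594834154002913, 0.9490207730724984, 0.3152128445328682, 0.08029720286581803], [0.9999997768189985, -0.0006595833944316015, -0.00010635646963101218, 7.213426499147468e-05], [0.0001069746589349695, 0.3152128443236777, -0.9490209962534017, -0.14383897112877853], [0.0, 0.0, 0.0, 1.0]]}
```

View pics/top0.png

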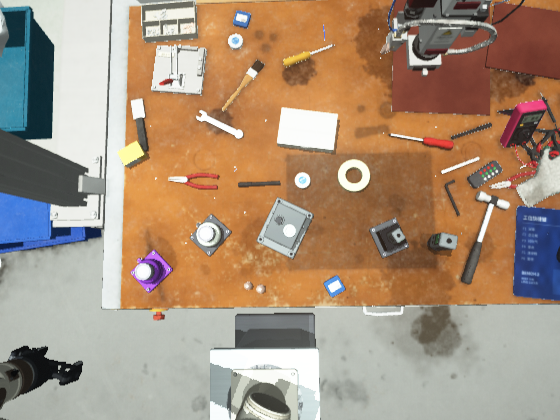

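View pics/side0.png

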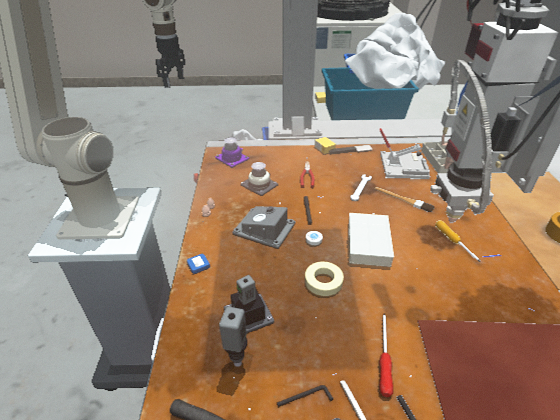

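View pics/wrist0.png

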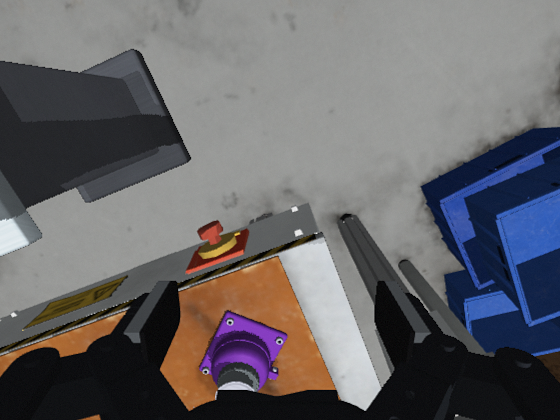

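Top view (560x420): the gauge candidates are the one in the black stand at (395,237) and a free-standing, larger one at (443,241). Dispenser candidates are the white one at (210,233) and the purple one at (150,270), which isn't meant. The housing is at (285,228). I'll check the choice in close crops.

Run:
```python
import cv2, numpy as np
t=cv2.imread("pics/top0.png"); s=cv2.imread("pics/side0.png")
def crop(im,x0,y0,w,h,f): return cv2.resize(im[y0:y0+h,x0:x0+w],None,fx=f,fy=f,interpolation=cv2.INTER_CUBIC)
a=crop(t,360,205,110,60,7); cv2.imwrite("pics/c_gauge_top.png",a)
a=crop(t,180,190,140,80,5.5); cv2.imwrite("pics/c_mid_top.png",a)
a=crop(s,190,265,110,100,6); cv2.imwrite("pics/c_gauge_side.png",a)
a=crop(s,200,155,130,95,6); cv2.imwrite("pics/c_mid_side.png",a)
```

```text
(no output)
```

View pics/c_gauge_top.png

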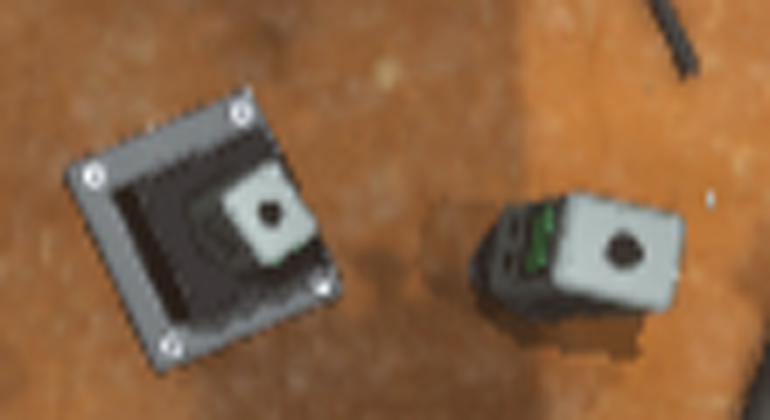

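View pics/c_mid_top.png

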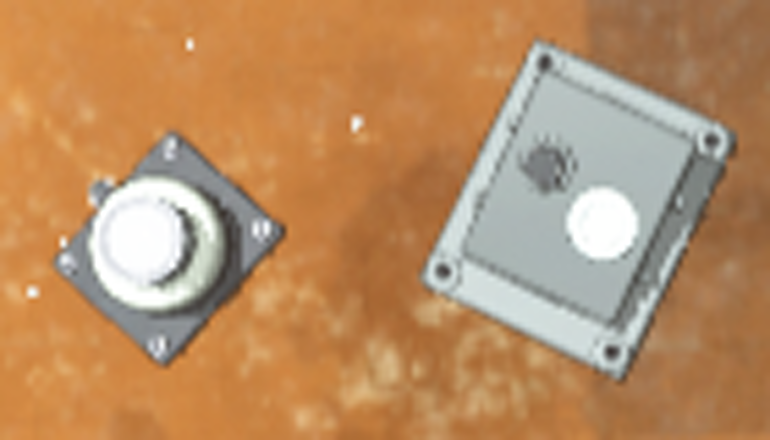

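View pics/c_gauge_side.png

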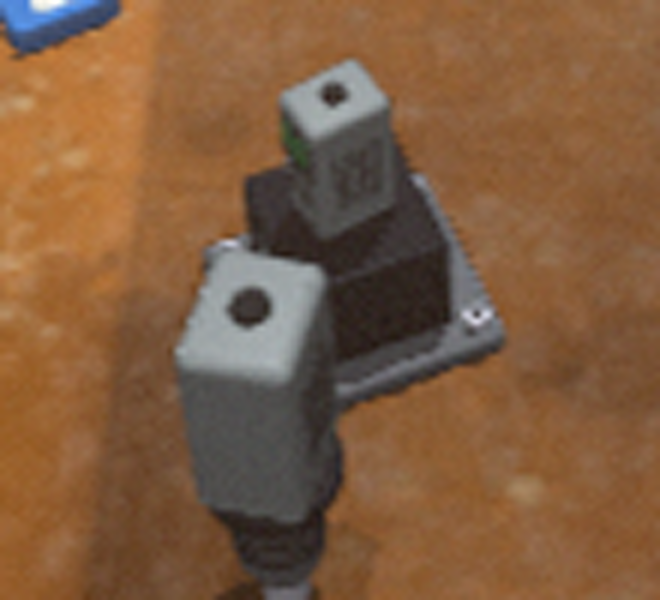

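View pics/c_mid_side.png

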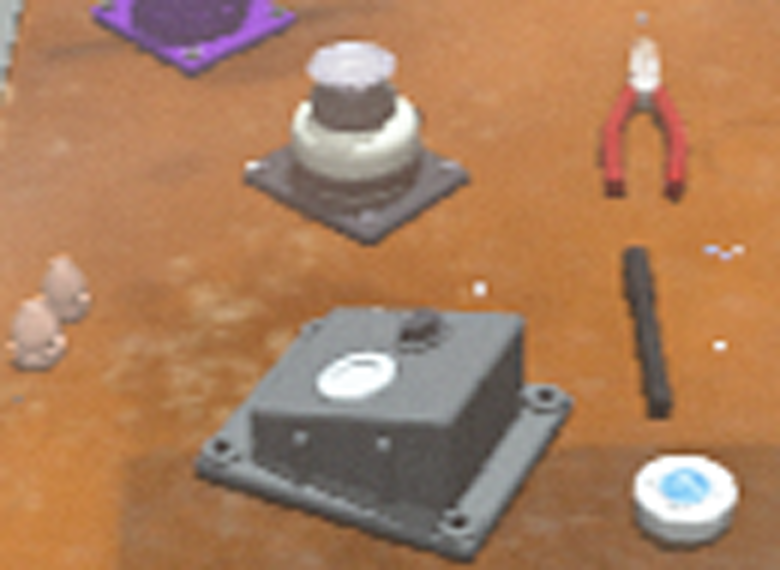

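```bash
cat > h.py <<'E'
import numpy as np, json, cv2
from scipy.spatial.transform import Rotation as R
T=dict(fx=421.2057496979081,cx=281.55352936284635,cy=210.1254368629291,pose=np.array([[-0.015771412622500376, 0.9926803957825956, -0.11973677118078806, 0.4061079273286998], [-0.9994084708224893, -0.01931078263408444, -0.028457022372570532, -0.0944330673254815], [-0.030560938993176762, 0.11921713594516815, 0.9923977546855327, 1.2705687794812441], [0.0, 0.0, 0.0, 1.0]]))
S=dict(fx=390.5976640330091,cx=278.99585614684656,cy=210.65812128192835,pose=np.array([[0.9996620280635861, 0.019418325338630756, -0.017284625794077683, 0.5307522933966092], [-0.025638344826666184, 0.6263880038144235, -0.7790896892861123, -0.9412014771591494], [-0.0043017348066988585, 0.7792695280314925, 0.626674155968816, 0.7673702515932007], [0.0, 0.0, 0.0, 1.0]]))
WTC=np.array([[0.0006594834154002913, 0.9490207730724984, 0.3152128445328682, 0.08029720286581803], [0.9999997768189985, -0.0006595833944316015, -0.00010635646963101218, 7.213426499147468e-05], [0.0001069746589349695, 0.3152128443236777, -0.9490209962534017, -0.14383897112877853], [0.0, 0.0, 0.0, 1.0]])
def pose(o):
    M=np.eye(4); M[:3,:3]=R.from_quat(o["tool_rot"]).as_matrix(); M[:3,3]=o["eef_pos"]; return M
def wcam(o): return dict(fx=340.93782145420266,cx=276.77478159589975,cy=215.21512695941976,pose=pose(o)@WTC)
def ray(c,u,v):
    d=np.array([(u-c["cx"])/c["fx"],-(v-c["cy"])/c["fx"],-1.]); d=c["pose"][:3,:3]@d
    return c["pose"][:3,3],d/np.linalg.norm(d)
def onz(c,u,v,z):
    o,d=ray(c,u,v); return o+d*(z-o[2])/d[2]
def two(r1,r2):
    (o1,d1),(o2,d2)=r1,r2
    A=np.stack([d1,-d2],1); t=np.linalg.lstsq(A,o2-o1,rcond=None)[0]
    p,q=o1+t[0]*d1,o2+t[1]*d2; return (p+q)/2,np.linalg.norm(p-q)
def proj(c,P):
    q=np.linalg.inv(c["pose"])@np.append(P,1); return c["cx"]+c["fx"]*q[0]/-q[2], c["cy"]-c["fx"]*q[1]/-q[2]
def cr(x0,y0,f,u,v): return x0+(u+.5)/f-.5, y0+(v+.5)/f-.5
E
python3 - <<'E'
from h import *
np.set_printoptions(precision=4,suppress=True)
gt=lambda u,v:cr(360,205,7,u,v); mt=lambda u,v:cr(180,190,5.5,u,v); gs=lambda u,v:cr(190,265,6,u,v); ms=lambda u,v:cr(200,155,6,u,v)
print("gauge top",two(ray(T,*gt(270,212)),ray(S,*gs(333,94))), onz(T,*gt(270,212),.123))
c=[onz(T,*gt(*p),.123) for p in [(222,195),(275,163),(317,228),(270,265)]]
print("corners",c,[np.linalg.norm((c[i]-c[(i+1)%4])[:2]) for i in range(4)],[np.degrees(np.arctan2(*(c[(i+1)%4]-c[i])[[1,0]])) for i in range(4)])
print("plate holes",sum(onz(T,*gt(*p),.008) for p in [(241,112),(94,176),(171,346),(323,288)])/4)
pc=[onz(T,*gt(*p),.006) for p in [(248,90),(68,172),(162,372),(342,295)]]
print("plate edges",[np.degrees(np.arctan2(*(pc[(i+1)%4]-pc[i])[[1,0]])) for i in range(4)],[np.linalg.norm((pc[i]-pc[(i+1)%4])[:2]) for i in range(4)])
print("dish",two(ray(T,*mt(137,240)),ray(S,*ms(352,64))), onz(T,*mt(137,240),.0775))
print("disp plate",sum(onz(T,*mt(*p),.006) for p in [(170,150),(67,262),(158,348),(262,230)])/4)
print("pocket",two(ray(T,*mt(603,222)),ray(S,*ms(357,375))), onz(T,*mt(603,222),.055))
h=[onz(T,*mt(*p),.012) for p in [(545,62),(712,140),(611,352),(442,271)]]
print("housing lugs ctr",sum(h)/4,[np.degrees(np.arctan2(*(h[(i+1)%4]-h[i])[[1,0]])) for i in range(4)],[np.linalg.norm((h[i]-h[(i+1)%4])[:2]) for i in range(4)])
E
```

```text
gauge top (array([ 0.4702, -0.3761,  0.1219]), np.float64(0.001985099520860827)) [ 0.4711 -0.3757  0.123 ]
corners [array([ 0.478 , -0.3576,  0.123 ]), array([ 0.49  , -0.3786,  0.123 ]), array([ 0.4646, -0.3934,  0.123 ]), array([ 0.4507, -0.3747,  0.123 ])] [np.float64(0.024134920700842978), np.float64(0.02941995637113125), np.float64(0.023296207419042512), np.float64(0.03221766080552167)] [np.float64(-60.12847756976825), np.float64(-149.6963750953143), np.float64(126.7131957321847), np.float64(32.05320754202184)]
plate holes [ 0.4704 -0.377   0.008 ]
plate edges [np.float64(113.40114269752101), np.float64(-157.0932740634992), np.float64(-67.99413499267907), np.float64(21.89037704715159)] [np.float64(0.08493716617370489), np.float64(0.09279301779527031), np.float64(0.08326187509866419), np.float64(0.09484994246843427)]
dish (array([0.4878, 0.1611, 0.0752]), np.float64(0.0007432232670205222)) [0.488  0.1606 0.0775]
disp plate [0.4886 0.1608 0.006 ]
pocket (array([ 0.4938, -0.0809,  0.0534]), np.float64(0.0019758892082910413)) [ 0.4946 -0.0808  0.055 ]
housing lugs ctr [ 0.5069 -0.0666  0.012 ] [np.float64(-116.33632440264658), np.float64(153.3856006155591), np.float64(63.54734910151106), np.float64(-26.94269621189667)] [np.float64(0.10099476166041053), np.float64(0.12767905937212298), np.float64(0.101724405676608), np.float64(0.12747816568216705)]
```

The close crop shows the gauge in the stand is the smaller one with the green display. Both views agree on its top at z≈0.122, which fits the expected 0.123. I'll hover over the dispenser and the housing on the way for close wrist views.

```bash
cat >> h.py <<'E'
def down(ydeg):  # tool y heading, z down
    a=np.radians(ydeg); y=np.array([np.cos(a),np.sin(a),0]); z=np.array([0,0,-1.]); return R.from_matrix(np.stack([np.cross(y,z),y,z],1))
def rel(p0,R0,p1,R1):
    return np.round(np.r_[R0.inv().apply(np.array(p1)-p0),(R0.inv()*R1).as_rotvec()],4)
E
python3 - <<'E'
from h import *
from workcell import sensors
np.set_printoptions(precision=4,suppress=True)
o=sensors.get_obs(); p0=o["eef_pos"];R0=R.from_quat(o["tool_rot"])
p1=[.47,.16,.25]
print(rel(p0,R0,p1,down(18)).tolist())
print(R0.as_matrix())
E
```

```text
[-0.3779, -0.1775, -0.0191, -0.0015, 0.0007, 0.8788]
[[-0.9295  0.3689 -0.0006]
 [ 0.3689  0.9295 -0.0015]
 [ 0.     -0.0016 -1.    ]]
```

Call:
apply_moves --plan '[-0.034,-0.016,-0.002,0,0,0.08,-0.068,-0.032,-0.004,0,0,0.16,-0.102,-0.048,-0.006,0,0,0.24,-0.136,-0.064,-0.008,0,0,0.32,-0.17,-0.08,-0.01,0,0,0.4,-0.204,-0.096,-0.012,0,0,0.48,-0.238,-0.112,-0.014,0,0,0.56,-0.272,-0.128,-0.016,0,0,0.64,-0.306,-0.144,-0.018,0,0,0.72,-0.34,-0.16,-0.019,0,0,0.8,-0.378,-0.178,-0.019,0,0,0.88,-0.378,-0.178,-0.019,0,0,0.88]' --grip 0.0854

```text
clock: 1.15
eef_pos: [0.4741, 0.1548, 0.2498]
tool_rot: [0.592, 0.806, -0.0, 0.002]
ft_force: [-0.0, 0.6, 0.1]
grip_width: 0.0855
```

Run:
```python
from h import *
from workcell import sensors,optics
import pickle
np.set_printoptions(precision=4,suppress=True)
o=sensors.get_obs(); c=optics.camera("wrist"); cv2.imwrite("pics/w_disp.png",c["pixels"][:,:,::-1]); pickle.dump(o,open("w_disp.pkl","wb"))
p0=o["eef_pos"];R0=R.from_quat(o["tool_rot"]);print(o["clock"],p0,o["joint_pos"],R0.as_matrix()[:,1], np.abs(o["joint_vel"]).max())
print(rel(p0,R0,[.48,-.08,.25],down(-30)).tolist())
```

```text
1.15 [0.4741 0.1548 0.2498] [ 0.3174  0.23    0.0393  1.3789 -0.0029  1.5856] [0.9546 0.298  0.0013] 0.08024415818564326
[-0.2259, -0.0644, 0.0003, 0.0024, 0.0022, 0.8261]
```

View pics/w_disp.png

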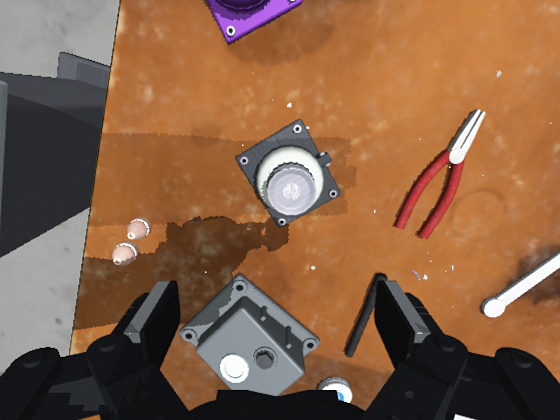

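Dish centre is at about (291,191) in the wrist picture, with the housing pocket at (235,368). Next, hover over the housing.

Call:
apply_moves --plan '[-0.028,-0.008,0,0,0,0.09,-0.056,-0.016,0,0,0,0.18,-0.084,-0.024,0,0,0,0.28,-0.112,-0.032,0,0,0,0.38,-0.14,-0.04,0,0,0,0.48,-0.168,-0.048,0,0,0,0.58,-0.196,-0.056,0,0,0,0.68,-0.226,-0.064,0,0,0,0.78,-0.226,-0.064,0,0,0,0.826,-0.226,-0.064,0,0,0,0.826]'

```text
clock: 2.03
eef_pos: [0.4783, -0.0752, 0.25]
tool_rot: [0.864, 0.504, -0.0, -0.001]
ft_force: [0.3, 0.9, -0.0]
grip_width: 0.0852
```

Run:
```python
from h import *
from workcell import sensors,optics
import pickle
np.set_printoptions(precision=4,suppress=True)
od=pickle.load(open("w_disp.pkl","rb"))
print("dish wrist", onz(wcam(od),291,191,.075))
o=sensors.get_obs(); c=optics.camera("wrist"); cv2.imwrite("pics/w_hous.png",c["pixels"][:,:,::-1]); pickle.dump(o,open("w_hous.pkl","wb"))
im=cv2.imread("pics/w_disp.png"); cv2.imwrite("pics/w_disp_c.png",cv2.resize(im[110:240,220:360],None,fx=4,fy=4,interpolation=cv2.INTER_CUBIC))
p0=o["eef_pos"];R0=R.from_quat(o["tool_rot"]);print(o["clock"],p0,o["joint_pos"],R0.as_matrix()[:,1])
print(rel(p0,R0,[.47,-.376,.25],down(-60)).tolist())
```

```text
dish wrist [0.4879 0.1576 0.075 ]
2.0333 [ 0.4783 -0.0752  0.25  ] [-0.1562  0.2025  0.0048  1.3742  0.0005  1.9294] [ 0.8704 -0.4924 -0.0012]
[-0.2659, 0.1409, -0.0002, -0.0012, 0.0002, 0.5323]
```

View pics/w_hous.png

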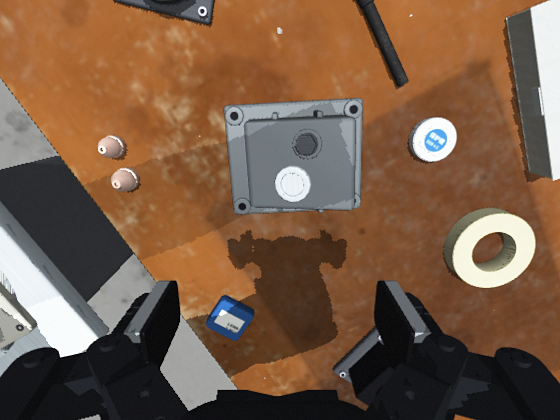

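View pics/w_disp_c.png

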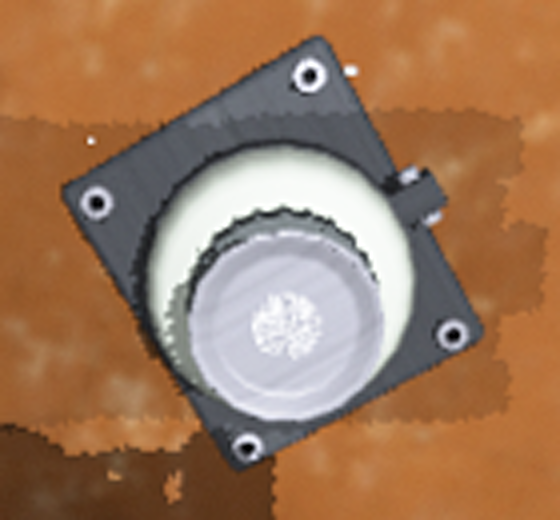

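Run:
```python
from h import *
im=cv2.imread("pics/w_hous.png"); cv2.imwrite("pics/w_hous_c.png",cv2.resize(im[90:220,215:375],None,fx=4.5,fy=4.5,interpolation=cv2.INTER_CUBIC))
```

```text
(no output)
```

View pics/w_hous_c.png

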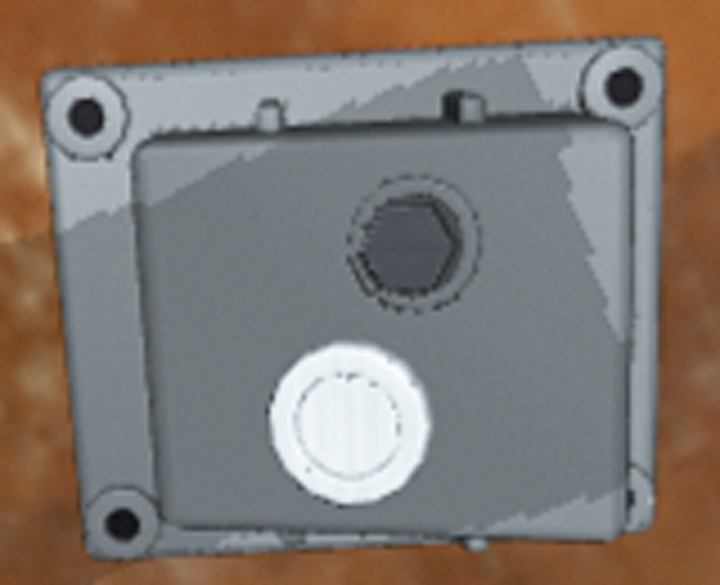

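Call:
apply_moves --plan '[-0.033,0.018,0,0,0,0.066,-0.066,0.035,0,0,0,0.133,-0.1,0.053,0,0,0,0.2,-0.133,0.07,0,0,0,0.266,-0.166,0.088,0,0,0,0.333,-0.2,0.106,0,0,0,0.4,-0.233,0.124,0,0,0,0.466,-0.266,0.141,0,0,0,0.532,-0.266,0.141,0,0,0,0.532,-0.266,0.141,0,0,0,0.532]'

```text
clock: 2.92
eef_pos: [0.4713, -0.3758, 0.2491]
tool_rot: [0.966, 0.26, -0.0, -0.001]
ft_force: [0.2, 0.4, 0.5]
grip_width: 0.0857
```

Run:
```python
from h import *
from workcell import sensors,optics
import pickle
np.set_printoptions(precision=4,suppress=True)
o=sensors.get_obs(); c=optics.camera("wrist"); cv2.imwrite("pics/w_gau.png",c["pixels"][:,:,::-1]); pickle.dump(o,open("w_gau.pkl","wb"))
p0=o["eef_pos"];R0=R.from_quat(o["tool_rot"]);print(o["clock"],p0,o["joint_pos"],R0.as_matrix()[:,1],o["ft_force"])
```

```text
2.9167 [ 0.4713 -0.3758  0.2491] [-0.6734  0.4473  0.3465  1.4719  0.0006  1.9414] [ 0.5028 -0.8644 -0.002 ] [0.1622 0.4375 0.4538]
```

View pics/w_gau.png

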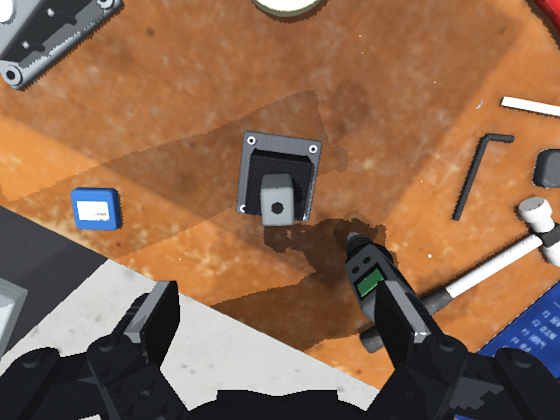

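Run:
```python
from h import *
import pickle
np.set_printoptions(precision=4,suppress=True)
gt=lambda u,v:cr(360,205,7,u,v); gs=lambda u,v:cr(190,265,6,u,v)
print("big top",two(ray(T,*gt(625,250)),ray(S,*gs(250,306))))
b=two(ray(T,*gt(625,250)),ray(S,*gs(250,306)))[0][2]
for p in [(570,195),(685,212),(670,312),(553,292)]: print(onz(T,*gt(*p),b))
w=wcam(pickle.load(open("w_gau.pkl","rb")))
print("gauge wrist hole",onz(w,277.5,208,.123), two(ray(T,*gt(270,212)),ray(w,277.5,208)))
im=cv2.imread("pics/w_gau.png"); cv2.imwrite("pics/w_gau_c.png",cv2.resize(im[120:240,220:420],None,fx=4,fy=4,interpolation=cv2.INTER_CUBIC))
wh=wcam(pickle.load(open("w_hous.pkl","rb")))
q=lambda u,v:cr(215,90,4.5,u,v)
mt=lambda u,v:cr(180,190,5.5,u,v);ms=lambda u,v:cr(200,155,6,u,v)
print("boss",onz(wh,*q(350,423),.055),two(ray(T,*mt(603,222)),ray(wh,*q(350,423))),"floor",onz(wh,*q(347,426),.052))
h=[onz(wh,*q(*p),.012) for p in [(86,117),(626,87),(122,523)]]
a=h[1]-h[0];bb=h[2]-h[0]
print("lug dist",np.linalg.norm(a),np.linalg.norm(bb),"ang",np.degrees(np.arctan2(a[1],a[0])),np.degrees(np.arctan2(bb[1],bb[0])))
wd=wcam(pickle.load(open("w_disp.pkl","rb")))
mt=lambda u,v:cr(180,190,5.5,u,v)
qd=cr(220,110,4,287,327)
print("dish",onz(wd,*qd,.0775),two(ray(T,*mt(137,240)),ray(wd,*qd)),two(ray(S,*ms(352,64)),ray(wd,*qd)))
```

```text
big top (array([ 0.4517, -0.4963,  0.1621]), np.float64(0.0015480631367855331))
[ 0.4733 -0.4772  0.1621]
[ 0.4662 -0.5191  0.1621]
[ 0.4293 -0.5112  0.1621]
[ 0.4374 -0.4688  0.1621]
gauge wrist hole [ 0.4689 -0.3777  0.123 ] (array([ 0.4705, -0.3758,  0.1278]), np.float64(0.0024645243741915892))
boss [ 0.4927 -0.0815  0.055 ] (array([ 0.4937, -0.0806,  0.0606]), np.float64(0.0012390216288620645)) floor [ 0.4916 -0.0825  0.052 ]
lug dist 0.12877065039316807 0.10149426889180822 ang -26.41063829359682 -116.4537260430382
dish [0.4881 0.1579 0.0775] (array([0.4875, 0.1593, 0.0834]), np.float64(0.000195455748592063)) (array([0.4878, 0.1578, 0.0772]), np.float64(0.0006054783140234335))
```

View pics/w_gau_c.png

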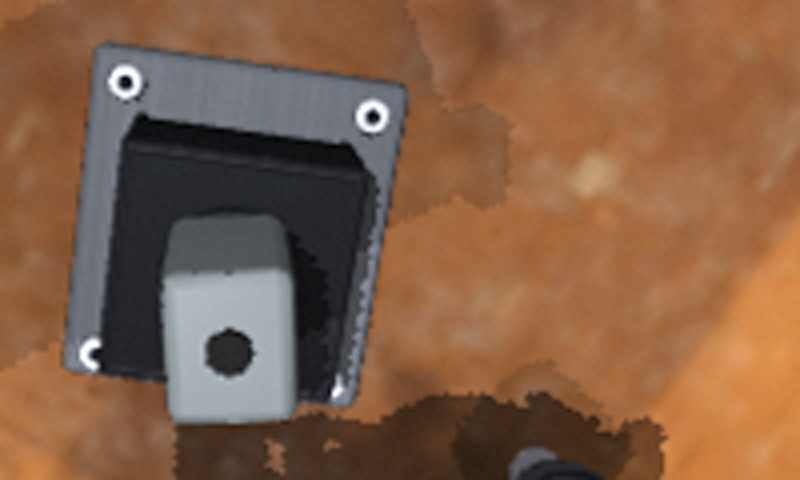

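Positions agree to about 2 mm across views: gauge axis (0.470,-0.3765), and the TCP is already over it with grip flats within about 2° of the jaws. The big look-alike's top (z 0.162, nearest corner ≈(0.473,-0.477)) is clear of the finger path. Descending.

Call:
apply_moves --plan '[-0.001,0,0.03,0,0,-0.02,-0.0015,0,0.06,0,0,-0.04,-0.0015,0,0.09,0,0,-0.04,-0.0015,0,0.115,0,0,-0.04,-0.0015,0,0.138,0,0,-0.04,-0.0015,0,0.156,0,0,-0.04,-0.0015,0,0.169,0,0,-0.04,-0.0015,0,0.176,0,0,-0.04,-0.0015,0,0.177,0,0,-0.04,-0.0015,0,0.177,0,0,-0.04]'

```text
clock: 3.8
eef_pos: [0.4704, -0.3752, 0.0737]
tool_rot: [0.96, 0.28, 0.0, -0.0]
ft_force: [-0.6, 0.6, 0.1]
grip_width: 0.0855
```

Run:
```python
from h import *
from workcell import sensors,optics
import pickle
np.set_printoptions(precision=4,suppress=True)
o=sensors.get_obs(); c=optics.camera("wrist"); cv2.imwrite("pics/w_gr.png",c["pixels"][:,:,::-1])
c=optics.camera("side"); cv2.imwrite("pics/s_gr.png",cv2.resize(c["pixels"][180:400,150:370,::-1],None,fx=2.7,fy=2.7))
print(o["clock"],o["eef_pos"],o["joint_pos"],R.from_quat(o["tool_rot"]).as_matrix()[:,1:],o["ft_force"])
```

```text
3.8 [ 0.4704 -0.3752  0.0737] [-0.6733  0.5458  0.0369  1.062   0.0002  1.8999] [[ 0.5383  0.    ]
 [-0.8427  0.0002]
 [-0.0002 -1.    ]] [-0.5921  0.5694  0.1301]
```

View pics/w_gr.png

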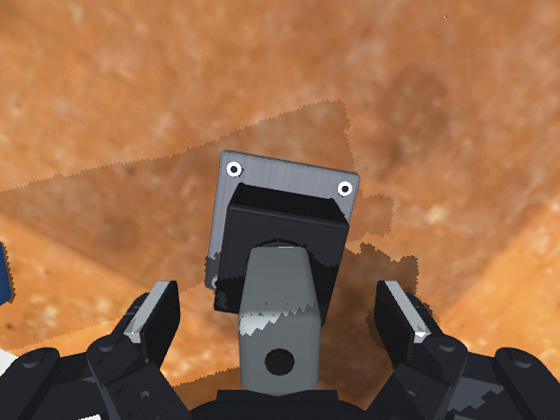

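View pics/s_gr.png

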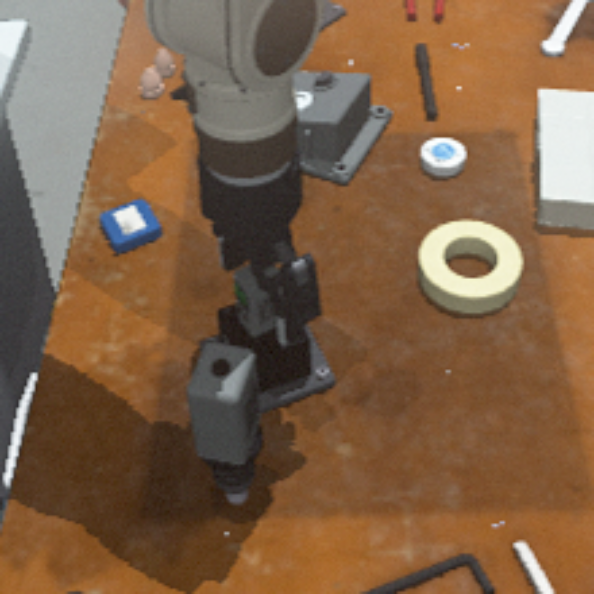

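The gauge grip sits between the fingers, centred at about column 279 in the wrist view. Closing.

Call:
apply_moves --plan '[0,0,0,0,0,0,0,0,0,0,0,0,0,0,0,0,0,0,0,0,0,0,0,0,0,0,0,0,0,0,0,0,0,0,0,0,0,0,0,0,0,0,0,0,0,0,0,0,0,0,0,0,0,0,0,0,0,0,0,0]' --grip 0.0

```text
clock: 4.73
eef_pos: [0.47, -0.3769, 0.0737]
tool_rot: [0.96, 0.279, 0.0, 0.0]
ft_force: [-0.6, -0.0, 3.4]
grip_width: 0.0276
```

Call:
apply_moves --plan '[0,0,-0.002,0,0,0,0,0,-0.01,0,0,0,0,0,-0.02,0,0,0,0,0,-0.035,0,0,0,0,0,-0.055,0,0,0,0,0,-0.075,0,0,0,0,0,-0.095,0,0,0,0,0,-0.11,0,0,0,0,0,-0.12,0,0,0,0,0,-0.12,0,0,0,0,0,-0.12,0,0,0]'

```text
clock: 5.65
eef_pos: [0.47, -0.3767, 0.1937]
tool_rot: [0.96, 0.279, 0.0, 0.0]
ft_force: [0.5, -1.1, -2.3]
grip_width: 0.0273
```

Run:
```python
from h import *
from workcell import sensors,optics
import pickle
np.set_printoptions(precision=4,suppress=True)
o=sensors.get_obs(); c=optics.camera("wrist"); cv2.imwrite("pics/w_lift.png",c["pixels"][:,:,::-1])
s=optics.camera("side")["pixels"]; cv2.imwrite("pics/s_lift_full.png",s[:,:,::-1])
t=optics.camera("top")["pixels"]; cv2.imwrite("pics/t_lift_full.png",t[:,:,::-1])
pickle.dump(o,open("lift.pkl","wb"))
cv2.imwrite("pics/s_lift.png",cv2.resize(s[180:340,170:330,::-1],None,fx=3.7,fy=3.7,interpolation=cv2.INTER_CUBIC))
print(o["clock"],o["eef_pos"],o["joint_pos"],R.from_quat(o["tool_rot"]).as_matrix()[:,1:],o["ft_force"],o["ft_torque"],o["grip_width"])
```

```text
5.65 [ 0.47   -0.3767  0.1937] [-0.6756  0.4612  0.2249  1.3336  0.      1.9001] [[ 0.5362  0.0007]
 [-0.8441 -0.0006]
 [ 0.0009 -1.    ]] [ 0.5144 -1.1058 -2.3001] [0.0612 0.0145 0.0612] 0.02727939453554601
```

View pics/w_lift.png

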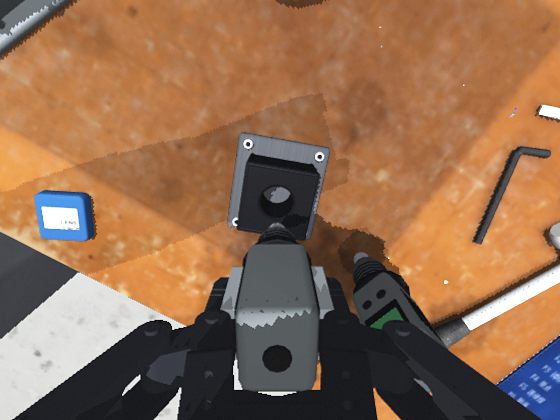

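View pics/s_lift.png

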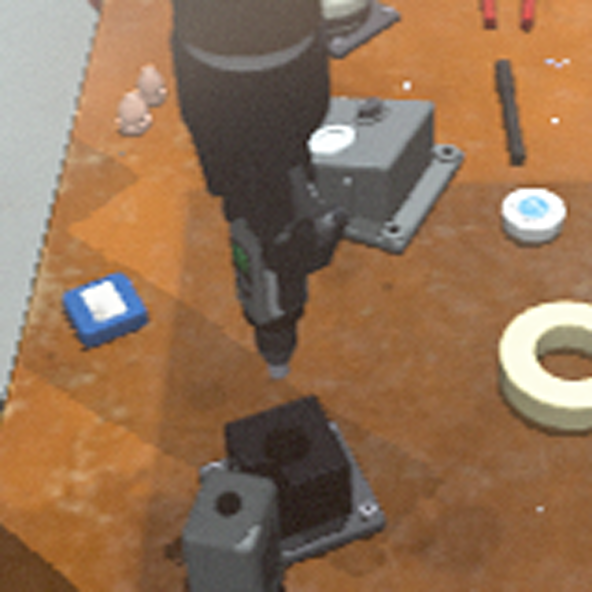

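The gauge is out of the stand with the foot clear; the foot tip is at about (245,281) in the full side picture. Next, check the foot's position in the hand and compute the traverse to the dish.

Run:
```python
from h import *
import pickle
np.set_printoptions(precision=4,suppress=True)
o=pickle.load(open("lift.pkl","rb"));p0=o["eef_pos"];R0=R.from_quat(o["tool_rot"])
exp=p0+R0.apply([0,0,.0687]); print("exp foot",exp,"side px",proj(S,exp),"seen",cr(170,180,3.7,279,375))
w=wcam(o); print("wrist px", proj(w,exp)); 
print("hole exp", proj(w,p0-R0.apply([0,0,.0493])))
print(rel(p0,R0,[.488,.1595,.19],down(-20)).tolist())
```

```text
exp foot [ 0.47   -0.3767  0.125 ] side px (np.float64(245.3716460638232), np.float64(279.4461971602904)) seen (245.04054054054052, 280.98648648648646)
wrist px (np.float64(276.62106514683364), np.float64(229.0449740336597))
hole exp (np.float64(276.43400537311334), np.float64(352.75121401143826))
[0.3027, -0.4429, 0.0034, 0.0009, -0.0, -0.6559]
```

Call:
apply_moves --plan '[0.01,-0.015,0,0,0,-0.03,0.03,-0.044,0,0,0,-0.08,0.052,-0.076,0,0,0,-0.13,0.074,-0.108,0,0,0,-0.18,0.096,-0.14,0,0,0,-0.23,0.118,-0.172,0,0,0,-0.28,0.14,-0.204,0,0,0,-0.33,0.162,-0.237,0,0,0,-0.38,0.184,-0.269,0,0,0,-0.43,0.206,-0.301,0,0,0,-0.48,0.228,-0.333,0,0,0,-0.53,0.25,-0.366,0,0,0,-0.58]'

```text
clock: 6.8
eef_pos: [0.4837, 0.0681, 0.1924]
tool_rot: [0.84, 0.543, -0.001, -0.0]
ft_force: [1.3, 0.2, -1.7]
grip_width: 0.0275
```

Run:
```python
from h import *
from workcell import sensors
o=sensors.get_obs();p0=o["eef_pos"];R0=R.from_quat(o["tool_rot"])
print(o["clock"],p0,rel(p0,R0,[.488,.1595,.19],down(-20)).tolist())
```

```text
6.8 [0.48372081 0.06808444 0.19236407] [0.0851, -0.0336, 0.0023, -0.0014, 0.001, -0.0736]
```

Call:
apply_moves --plan '[0.025,-0.01,0,0,0,-0.03,0.05,-0.02,0,0,0,-0.06,0.07,-0.028,0.001,0,0,-0.075,0.082,-0.033,0.002,0,0,-0.075,0.086,-0.034,0.002,0,0,-0.075,0.086,-0.034,0.002,0,0,-0.075,0.086,-0.034,0.002,0,0,-0.075]'

```text
clock: 7.38
eef_pos: [0.4889, 0.1579, 0.1908]
tool_rot: [0.82, 0.573, -0.001, 0.0]
ft_force: [0.8, -0.5, -1.5]
grip_width: 0.0274
```

Run:
```python
from h import *
from workcell import sensors,optics
np.set_printoptions(precision=4,suppress=True)
o=sensors.get_obs();p0=o["eef_pos"];R0=R.from_quat(o["tool_rot"])
c=optics.camera("side")["pixels"]; cv2.imwrite("pics/s_dish.png",cv2.resize(c[120:220,200:320,::-1],None,fx=6,fy=6,interpolation=cv2.INTER_CUBIC))
t=optics.camera("wrist")["pixels"]; cv2.imwrite("pics/w_dish.png",t[:,:,::-1])
print(o["clock"],p0,R0.as_matrix()[:,1:],o["ft_force"])
print(rel(p0,R0,[.488,.1595,.19],down(-20)).tolist())
for d in (.0687,.072): print(proj(S,p0+R0.apply([0,0,d])))
```

```text
7.3833 [0.4889 0.1579 0.1908] [[ 0.9391 -0.001 ]
 [-0.3437 -0.001 ]
 [-0.0006 -1.    ]] [ 0.8347 -0.4988 -1.5339]
[0.0012, -0.0014, 0.0008, -0.0006, 0.0013, -0.0018]
(np.float64(258.12632281972174), np.float64(153.37508634673355))
(np.float64(258.1638329206436), np.float64(154.2655175361674))
```

View pics/s_dish.png

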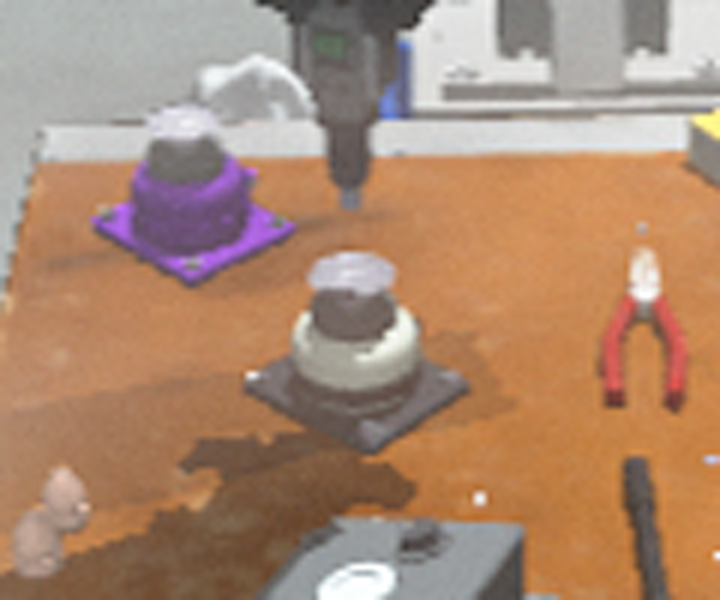

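View pics/w_dish.png

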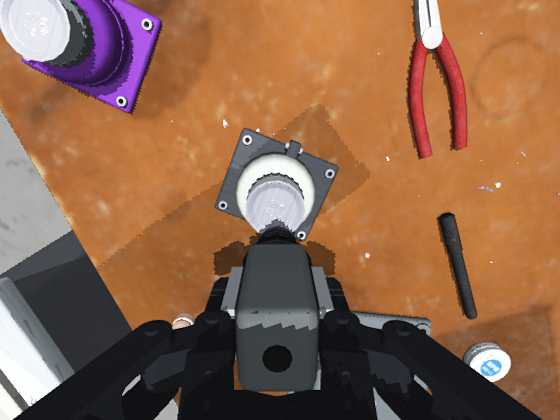

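Foot and dish line up in both views: side view foot at (258,154) above the dish at (258,165), and wrist columns 277 vs 275. The foot offset is about 70 mm from the TCP. Pressing down.

Call:
apply_moves --plan '[0,-0.001,0.01,0,0,0,0,-0.001,0.025,0,0,0,0.001,-0.001,0.038,0,0,0,0.001,-0.001,0.044,0,0,0,0.001,-0.001,0.048,0,0,0,0.001,-0.001,0.052,0,0,0,0.001,-0.001,0.056,0,0,0,0.001,-0.001,0.06,0,0,0,0.001,-0.001,0.061,0,0,0,0.001,-0.001,0.061,0,0,0,0.001,-0.001,0.061,0,0,0,0.001,-0.001,0.061,0,0,0]'

```text
clock: 8.48
eef_pos: [0.4889, 0.1598, 0.1308]
tool_rot: [0.819, 0.573, 0.0, 0.001]
ft_force: [-0.9, -2.9, 3.2]
grip_width: 0.0274
```

Run:
```python
from h import *
from workcell import sensors,optics
np.set_printoptions(precision=4,suppress=True)
F=[]
o=sensors.get_obs();p0=o["eef_pos"];R0=R.from_quat(o["tool_rot"]);F.append(o["ft_force"])
c=optics.camera("side")["pixels"]; cv2.imwrite("pics/s_press.png",cv2.resize(c[120:220,200:320,::-1],None,fx=6,fy=6,interpolation=cv2.INTER_CUBIC))
for i in range(3): optics.camera("wrist"); F.append(sensors.get_obs()["ft_force"])
print(o["clock"],p0,R0.as_matrix()[:,1:]); print(np.array(F))
```

```text
8.4833 [0.4889 0.1598 0.1308] [[ 0.9393  0.001 ]
 [-0.343  -0.0006]
 [ 0.0011 -1.    ]]
[[-0.9351 -2.9066  3.1673]
 [-1.1078 -3.2348  2.4554]
 [-2.0431 -3.3332  3.0108]
 [-0.771  -4.2612  3.9878]]
```

View pics/s_press.png

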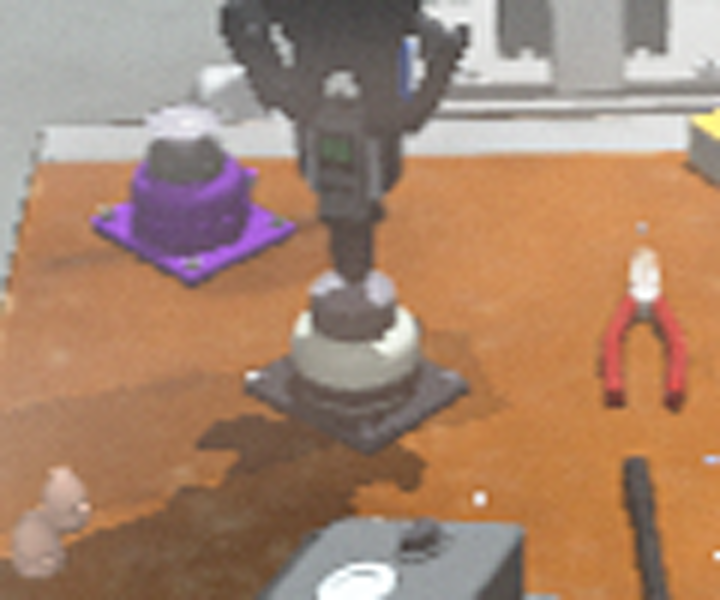

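Force is about 4.8 N net, so the dish should be down, and the picture shows it sunk into the bottle. I'll press 3 mm more for margin, then lift.

Call:
apply_moves --plan '[0,0,0.002,0,0,0,0,0,0.003,0,0,0,0,0,0.003,0,0,0,0,0,0.003,0,0,0,0,0,0.003,0,0,0]'

```text
clock: 9.1
eef_pos: [0.4889, 0.1601, 0.1275]
tool_rot: [0.819, 0.573, 0.0, 0.0]
ft_force: [0.6, -3.3, 3.3]
grip_width: 0.0273
```

Call:
apply_moves --plan '[0,0,-0.005,0,0,0,0,0,-0.012,0,0,0,0,0,-0.022,0,0,0,0,0,-0.037,0,0,0,0,0,-0.055,0,0,0,0,0,-0.07,0,0,0,0,0,-0.075,0,0,0,0,0,-0.075,0,0,0,0,0,-0.075,0,0,0,0,0,-0.075,0,0,0]'

```text
clock: 9.93
eef_pos: [0.4877, 0.1601, 0.2011]
tool_rot: [0.819, 0.573, -0.001, -0.001]
ft_force: [-0.7, 0.1, -1.8]
grip_width: 0.0275
```

Run:
```python
from h import *
from workcell import sensors,optics
import pickle
np.set_printoptions(precision=4,suppress=True)
F=[]
o=sensors.get_obs();p0=o["eef_pos"];R0=R.from_quat(o["tool_rot"]);F.append(o["ft_force"])
c=optics.camera("side")["pixels"]; cv2.imwrite("pics/s_up.png",cv2.resize(c[110:230,200:330,::-1],None,fx=5,fy=5,interpolation=cv2.INTER_CUBIC))
F.append(sensors.get_obs()["ft_force"]); c=optics.camera("wrist")["pixels"]; cv2.imwrite("pics/w_up.png",c[:,:,::-1]);F.append(sensors.get_obs()["ft_force"])
print(o["clock"],p0,R0.as_matrix()[:,1:]); print(np.array(F))
for h in (-26.7,):
    a=np.radians(h); n=np.array([-np.sin(np.radians(16))*np.cos(a),-np.sin(np.radians(16))*np.sin(a),np.cos(np.radians(16))])
print("n",n)
fl=np.array([.4935,-.0812,.0525])
# tilt: minimal rotation taking tool z to -n after keeping yaw
z=-n; y=R0.as_matrix()[:,1]; y=y-z*(y@z); y/=np.linalg.norm(y); R1=R.from_matrix(np.stack([np.cross(y,z),y,z],1))
for d in (.06,.02): print(d,"tcp",fl+n*(.0703+d), rel(p0,R0,fl+n*(.0703+d),R1).tolist())
```

```text
9.9333 [0.4877 0.1601 0.2011] [[ 0.9394 -0.0024]
 [-0.3427 -0.0002]
 [-0.0022 -1.    ]]
[[-0.7388  0.1302 -1.8456]
 [ 0.1391 -0.1797 -1.7369]
 [-0.2287 -0.1825 -1.1928]]
n [-0.2462  0.1238  0.9613]
0.06 tcp [ 0.4614 -0.0651  0.1778] [-0.2205, 0.0526, 0.0235, -0.2795, -0.032, -0.0045]
0.02 tcp [ 0.4713 -0.07    0.1393] [-0.2217, 0.0636, 0.0619, -0.2795, -0.032, -0.0045]
```

View pics/s_up.png

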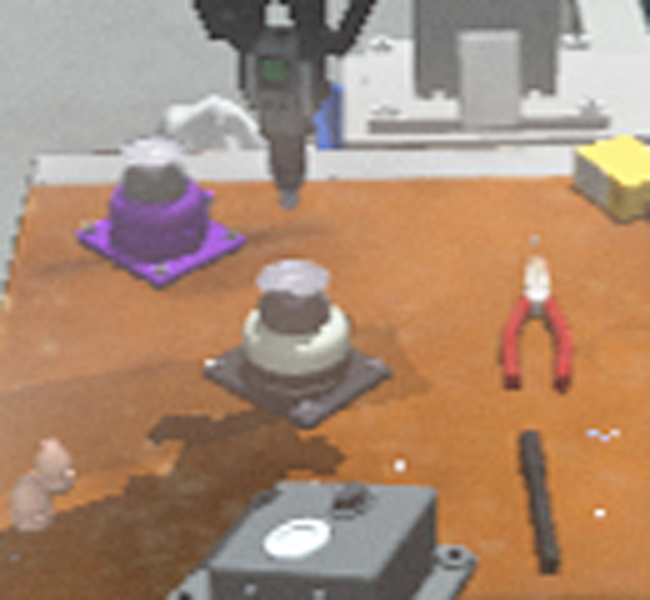

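View pics/w_up.png

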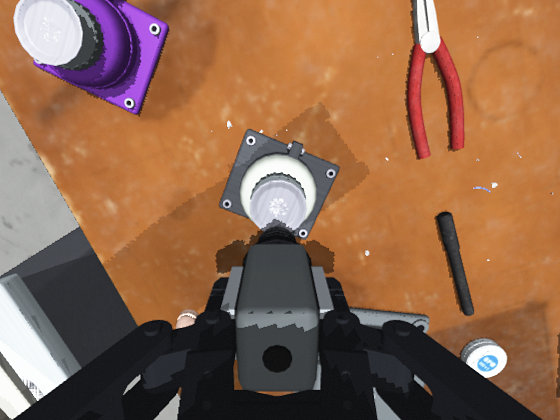

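The dish is back up in both views and the force is back to free-air. Now traverse to 60 mm off the pocket along its axis, tilting the tool by 16°.

Call:
apply_moves --plan '[-0.02,0.005,0.001,-0.02,-0.002,0,-0.05,0.012,0.003,-0.06,-0.006,0,-0.08,0.019,0.006,-0.1,-0.01,0,-0.11,0.026,0.01,-0.14,-0.015,0,-0.14,0.033,0.014,-0.18,-0.02,-0.002,-0.17,0.04,0.018,-0.22,-0.025,-0.003,-0.2,0.047,0.021,-0.26,-0.029,-0.004,-0.215,0.051,0.023,-0.28,-0.032,-0.004,-0.221,0.053,0.023,-0.28,-0.032,-0.004,-0.221,0.053,0.023,-0.28,-0.032,-0.004,-0.221,0.053,0.023,-0.28,-0.032,-0.004,-0.221,0.053,0.023,-0.28,-0.032,-0.004]'

```text
clock: 11.03
eef_pos: [0.4633, -0.0649, 0.1795]
tool_rot: [0.81, 0.57, 0.067, 0.123]
ft_force: [0.1, 0.0, -1.7]
grip_width: 0.0272
```

```bash
cat > look.py <<'E'
from h import *
from workcell import sensors,optics
import sys
np.set_printoptions(precision=4,suppress=True)
tag=sys.argv[1]
o=sensors.get_obs();p0=o["eef_pos"];R0=R.from_quat(o["tool_rot"]);F=[o["ft_force"]]
s=optics.camera("side")["pixels"]; cv2.imwrite(f"pics/s_{tag}.png",cv2.resize(s[140:260,210:340,::-1],None,fx=5.5,fy=5.5,interpolation=cv2.INTER_CUBIC))
F.append(sensors.get_obs()["ft_force"]); w=optics.camera("wrist")["pixels"]; cv2.imwrite(f"pics/w_{tag}.png",w[:,:,::-1])
F.append(sensors.get_obs()["ft_force"]); t=optics.camera("top")["pixels"]; cv2.imwrite(f"pics/t_{tag}.png",cv2.resize(t[180:280,230:340,::-1],None,fx=6,fy=6,interpolation=cv2.INTER_CUBIC))
F.append(sensors.get_obs()["ft_force"])
print(o["clock"],p0,"joints",o["joint_pos"]);print("F",np.mean(F,0),np.std(F,0))
a=np.radians(-26.7); n=np.array([-np.sin(np.radians(16))*np.cos(a),-np.sin(np.radians(16))*np.sin(a),np.cos(np.radians(16))])
fl=np.array([.4938,-.0814,.0522]); z=R0.as_matrix()[:,2]
print("tilt err deg",np.degrees(np.arccos(-z@n)))
f=p0+z*.0703; e=f-fl; print("foot",f,"along n",e@n,"lateral",e-n*(e@n), "in tool", R0.inv().apply(e))
print("foot px side",proj(S,f),"wrist",proj(wcam(o),f),"pocket px side",proj(S,fl),"wrist",proj(wcam(o),fl))
print("crop side foot",[(proj(S,f)[i]-[210,140][i]+.5)*5.5-.5 for i in (0,1)])
E
python3 look.py h1
```

```text
11.0333 [ 0.4633 -0.0649  0.1795] joints [-0.0711  0.0149 -0.4405  0.8537 -0.1051  1.8309]
F [ 0.3646 -0.1171 -1.0672] [0.2494 0.1299 0.3897]
tilt err deg 0.17893054311475873
foot [ 0.4808 -0.0736  0.112 ] along n 0.06161599153825531 lateral [0.0022 0.0002 0.0005] in tool [ 0.001   0.0022 -0.0616]
foot px side (np.float64(254.04576321577096), np.float64(199.234837223163)) wrist (np.float64(276.6223418239317), np.float64(228.2006828194288)) pocket px side (np.float64(259.45300610231965), np.float64(217.46004439397637)) wrist (np.float64(274.0315897629015), np.float64(203.63712406334565))
crop side foot [np.float64(244.50169768674027), np.float64(328.0416047273965)]
```

View pics/s_h1.png

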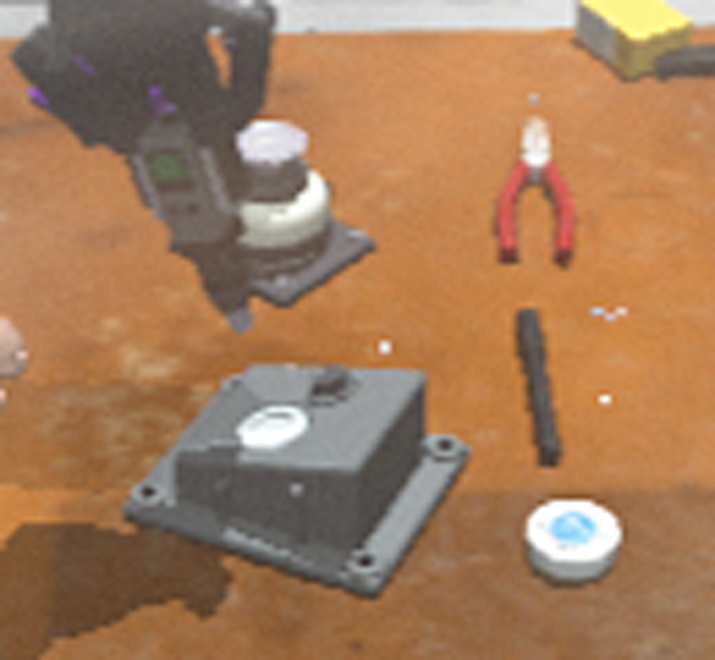

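View pics/w_h1.png

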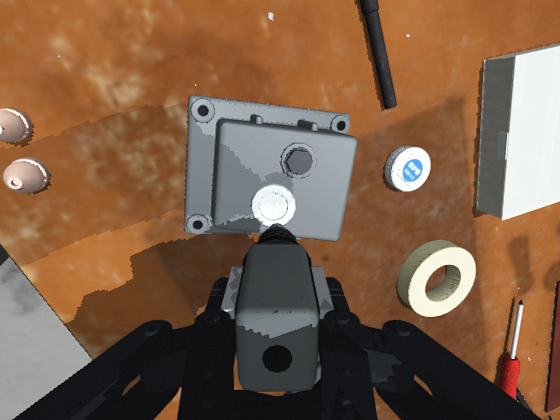

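View pics/t_h1.png

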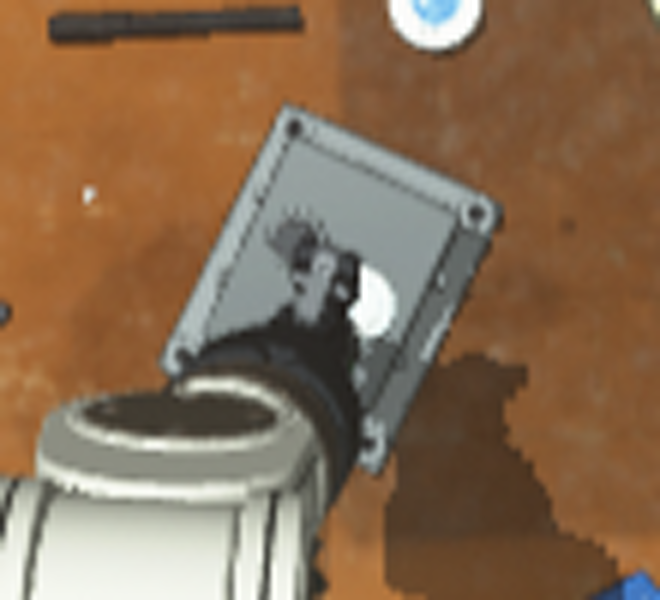

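Side view: foot at (254,199), boss at (259,217) in full-image pixels. Both match the prediction to about 1 px, and the wrist view pocket at (274,205) agrees too. Approaching along the axis to about 8 mm above the floor.

Call:
apply_moves --plan '[0,-0.001,0.01,0,0,0,-0.0005,-0.0015,0.022,0,0,0,-0.0005,-0.0015,0.034,0,0,0,-0.0005,-0.0015,0.044,0,0,0,-0.0005,-0.0015,0.05,0,0,0,-0.0005,-0.0015,0.053,0,0,0,-0.0005,-0.0015,0.053,0,0,0,-0.0005,-0.0015,0.053,0,0,0]'

```text
clock: 11.85
eef_pos: [0.4745, -0.0721, 0.1282]
tool_rot: [0.81, 0.569, 0.067, 0.124]
ft_force: [-0.4, 0.6, -0.8]
grip_width: 0.0271
```

```bash
python3 look.py h2
```

```text
11.85 [ 0.4745 -0.0721  0.1282] joints [-0.0863  0.0938 -0.5055  0.7082 -0.102   1.8166]
F [-0.0715  0.0692 -1.5239] [0.1925 0.5901 0.5137]
tilt err deg 0.17454760564458052
foot [ 0.492  -0.0808  0.0607] along n 0.008712751134070738 lateral [ 0.0003 -0.0004  0.0001] in tool [-0.0003  0.0005 -0.0087]
foot px side (np.float64(258.71595594988645), np.float64(215.03092931629996)) wrist (np.float64(276.6223418239317), np.float64(228.20068281942883)) pocket px side (np.float64(259.45300610231965), np.float64(217.46004439397637)) wrist (np.float64(275.8848029929958), np.float64(223.39656554907805))
crop side foot [np.float64(270.1877577243755), np.float64(414.92011123964977)]
```

View pics/s_h2.png

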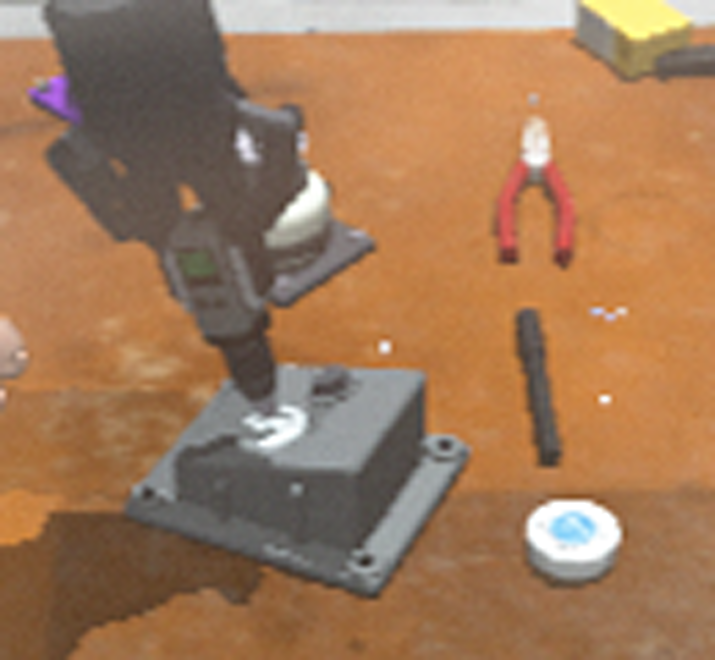

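View pics/w_h2.png

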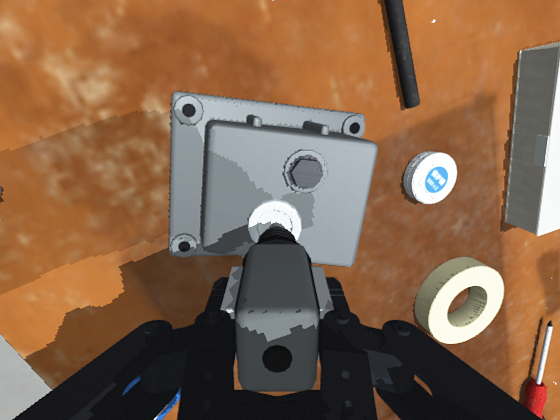

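Run:
```python
import cv2
im=cv2.imread("pics/s_h2.png"); cv2.imwrite("pics/s_h2z.png",cv2.resize(im[330:470,180:360],None,fx=4,fy=4,interpolation=cv2.INTER_CUBIC))
```

```text
(no output)
```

View pics/s_h2z.png

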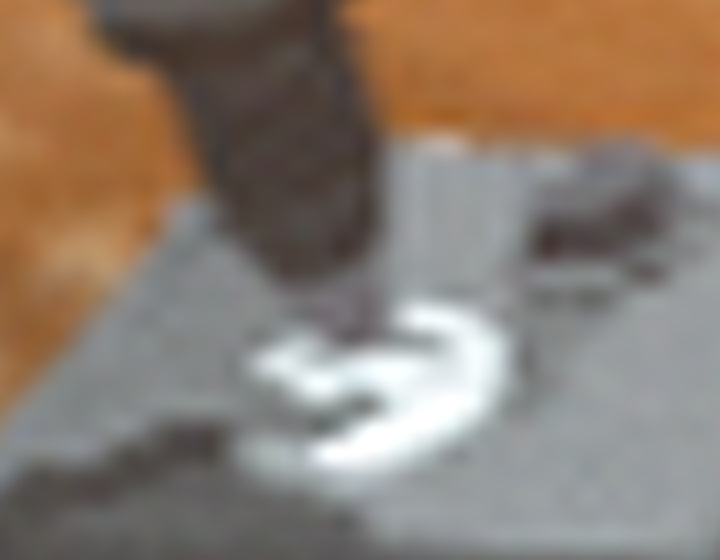

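Foot tip is centred over the pocket within about 1 mm. Pressing slowly to a nominal 3 mm of foot travel, then checking force.

Call:
apply_moves --plan '[0,0.0005,0.003,0,0,0,0,0.0005,0.005,0,0,0,0,0.0005,0.007,0,0,0,0,0.0005,0.009,0,0,0,0,0.0005,0.01,0,0,0,0,0.0005,0.011,0,0,0,0,0.0005,0.012,0,0,0,0,0.0005,0.012,0,0,0,0,0.0005,0.012,0,0,0]'

```text
clock: 12.75
eef_pos: [0.4775, -0.0739, 0.1167]
tool_rot: [0.81, 0.569, 0.067, 0.123]
ft_force: [-2.0, 0.5, 1.2]
grip_width: 0.0275
```

```bash
python3 look.py p1
python3 - <<'E'
import cv2
im=cv2.imread("pics/s_p1.png"); cv2.imwrite("pics/s_p1z.png",cv2.resize(im[280:470,150:360],None,fx=3.5,fy=3.1,interpolation=cv2.INTER_CUBIC))
E
```

```text
12.75 [ 0.4775 -0.0739  0.1167] joints [-0.0901  0.115  -0.5166  0.6759 -0.1012  1.8133]
F [-2.228   0.6216  1.3456] [0.2372 0.591  0.1404]
tilt err deg 0.15404457385161355
foot [ 0.495  -0.0826  0.0491] along n -0.0033879440825375115 lateral [ 0.0004 -0.0008  0.0002] in tool [-0.0006  0.0007  0.0034]
foot px side (np.float64(259.91581393151716), np.float64(218.5453198642099)) wrist (np.float64(276.62234182393183), np.float64(228.2006828194288)) pocket px side (np.float64(259.45300610231965), np.float64(217.46004439397637)) wrist (np.float64(275.60563487209276), np.float64(229.10239400830852))
crop side foot [np.float64(276.7869766233444), np.float64(434.2492592531544)]
```

View pics/s_p1z.png

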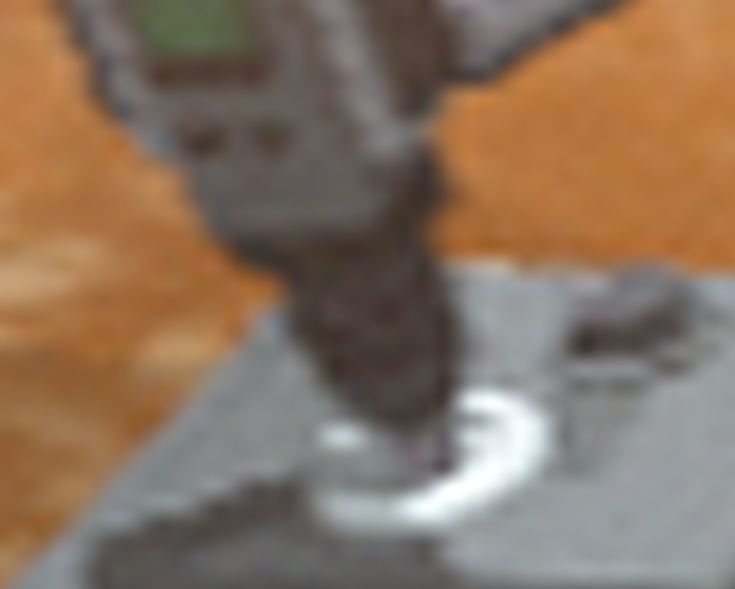

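Net force along the axis is about 3.4 N (foot in ~1–1.5 mm by force, 3.4 mm by geometry). Advancing 3 mm more puts both estimates inside the band.

Call:
apply_moves --plan '[0,0,0.001,0,0,0,0,0,0.002,0,0,0,0,0,0.003,0,0,0,0,0,0.003,0,0,0,0,0,0.003,0,0,0,0,0,0.003,0,0,0,0,0,0.003,0,0,0,0,0,0.003,0,0,0]'

```text
clock: 13.57
eef_pos: [0.4783, -0.0743, 0.1137]
tool_rot: [0.81, 0.569, 0.067, 0.123]
ft_force: [-2.7, 0.6, 3.0]
grip_width: 0.0278
```

```bash
python3 look.py p2
python3 - <<'E'
import cv2,numpy as np
from workcell import sensors,optics
im=cv2.imread("pics/s_p2.png"); cv2.imwrite("pics/s_p2z.png",cv2.resize(im[280:470,150:360],None,fx=3.5,fy=3.1,interpolation=cv2.INTER_CUBIC))
F=[]
for i in range(8): c=optics.camera("side"); F.append(sensors.get_obs()["ft_force"])
cv2.imwrite("pics/s_end.png",c["pixels"][:,:,::-1])
print(np.mean(F,0),np.std(F,0))
E
```

```text
13.5667 [ 0.4783 -0.0743  0.1137] joints [-0.0908  0.1204 -0.5194  0.6676 -0.101   1.8125]
F [-3.095   0.7741  3.0925] [0.3967 0.1842 0.4005]
tilt err deg 0.15739094435454246
foot [ 0.4958 -0.083   0.0462] along n -0.006447710153529727 lateral [ 0.0004 -0.0008  0.0002] in tool [-0.0006  0.0007  0.0064]
foot px side (np.float64(260.2301621898729), np.float64(219.40603281023425)) wrist (np.float64(276.6223418239317), np.float64(228.20068281942883)) pocket px side (np.float64(259.45300610231965), np.float64(217.46004439397637)) wrist (np.float64(275.5325600978435), np.float64(230.7953536766103))
crop side foot [np.float64(278.51589204430087), np.float64(438.9831804562884)]
[-3.07388209  0.65954506  3.03037896] [0.70228938 0.38771136 0.44678767]
```

View pics/s_p2z.png

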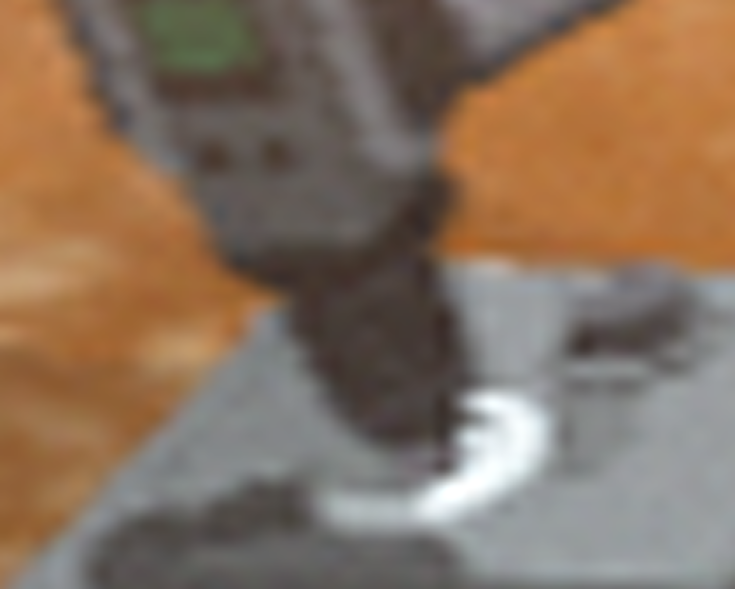

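View pics/w_p2.png

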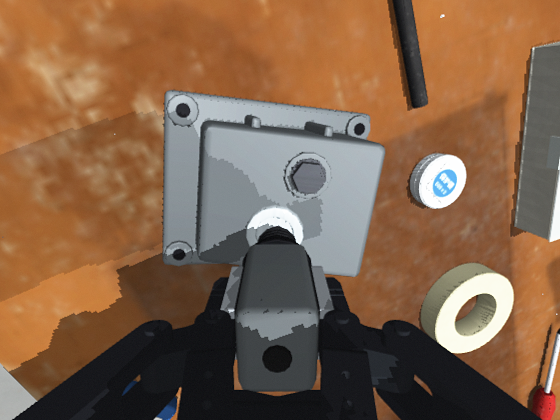

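View pics/s_end.png

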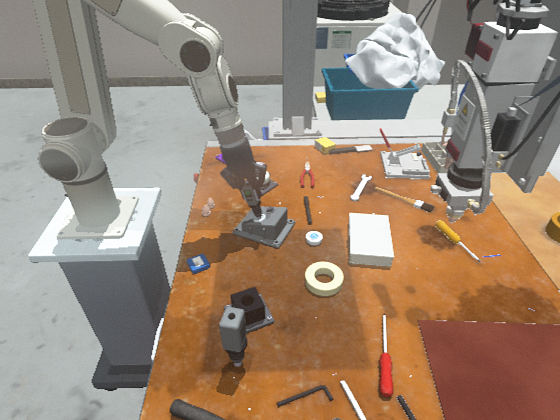

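Net axial force is about 5.2 N, so the foot is in ~5.5 mm by force and 6.4 mm by geometry, inside the 2–8 mm band. The foot is centred in the boss, and the housing and bystanders are where they started. Handing in.

Run:
```python
import cv2,numpy as np
a=cv2.imread("pics/side0.png").astype(int);b=cv2.imread("pics/s_end.png").astype(int)
# front flange edge, bystanders: difference
for n,(x0,y0,x1,y1) in dict(house_front=(255,225,300,250),lens=(300,228,328,250),tape=(300,258,348,300),marker=(300,192,315,228),pliers=(296,158,318,192)).items():
    print(n,np.abs(a[y0:y1,x0:x1]-b[y0:y1,x0:x1]).mean().round(1))
from workcell import bot
print(bot.job_done())
```

```text
house_front 4.3
lens 4.0
tape 4.0
marker 4.1
pliers 4.2
the job is handed in; nothing more can be done
None
```

I took the smaller gauge out of its stand and pressed its foot onto the white dispenser's dish, then let the dish spring back up. I then set the foot on the floor of the housing's open pocket, pushed in lightly, and handed the job in at about 14 s, still holding it. No verdict was reported.

**Dish:** it took about 4.8 N before I pressed 3 mm further, and it looked right down in the side view. Both the side and wrist views showed it back up afterwards, with the force back to its free-air level.

**Last checks on the pocket:**

| Check | Result | Limit |
|---|---|---|
| Tool axis from square to the slope, as measured | about 0.2° | 8° |
| Foot from pocket centre | about 1 mm | 6 mm |
| Push along the gauge | about 5.2 N (about 5.5 N in all) | 2–10 N |
| Foot pushed in | about 5.5 mm by force, 6.4 mm by geometry | 2–8 mm |
| Housing, marker, pliers, tape roll, lens case | no visible movement in the side view | 15 mm (housing), 20 mm (others) |

**Disagreements:**
- **Foot depth:** the two figures differ by about 1 mm, which fits the roughly 2 mm camera calibration.
- **Sideways force:** a small force remained at both contacts, about 3 N at the dish and 2 N at the pocket. I took it as friction.
- **Gauge tilt in the grip:** after the dish press the side view hinted at up to 2° of tilt in the gripper. I didn't measure it separately, and the 0.2° above is the tool's own angle, not the gauge's.

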